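# Unhook the wide pail past its sprung keeper

## Robot

A 7-joint arm with a two-finger parallel gripper is mounted at the origin on the work surface. World frame = base frame: x ahead of the robot, y to its left, z up, the work surface at z = 0. Lengths are in mm, angles in rad, forces in N, time in s.
With the tool pointing down it reaches from about 425 to 875 mm from the base axis. Payload 8.4 kg.
Tool frame: the origin (TCP) lies on the centre line of the jaws, within the pads' length; the fingertips stand tip_reach ahead of it and the grasp point (between the pads) is the TCP (tip_reach is the distance from the TCP to the fingertips, in mm); z points along the fingers, y is the line along which they close (so a half turn about z gives the same grasp; the last joint's range is limited). The gripper opens to 85 mm and grips with 20 to 120 N. Pads are 22 mm wide; open, the fingers measure 114 mm over their backs; the gripper's body (76 mm by 85 mm) begins 54 mm behind the grasp point. The pads swing forward as they close: fully open they stand 13 mm farther back than shut.
Start: joints at [-1.284, 0.333, 0.04, 1.465, -0.013, 1.343, -0.059], TCP at [244.595, 602.195, 250.308] pointing down, gripper open.
Joint ranges: [-2.58, 2.58], [-0.38, 2.09], [-1.3, 1.39], [0.25, 2.4], [-1.5, 4.64], [0.08, 2.09], [-2.65, 2.65]. Speed limits (rad/s): [2.22, 2.22, 2.79, 2.79, 3.14, 3.14, 3.14].

## Interface

Orientations are given as a rotation vector (axis times angle).
In Python, from rig import * gives the robot as it stands.
- The arm moves only by the shell command python3 -m handwheel 'ROWS' [OPENING] [FORCE]. ROWS is JSON, a list of rows, each a list of 4 numbers: the shift along the tool's x, y, z in mm, then the turn about the tool's z in degrees. A call has 1 to 5 rows; each row shifts and turns the commanded pose from where the row before left it, along the tool's axes as they then stand; what a row does not reach is not made up. A row lasts 1/10 s, in which the tool goes at most 50 mm and 8.59 degrees, less where a joint would pass 70% of its speed; a pose out of reach is approached as far as the arm can. A call with a gripper value outside its range is refused whole. OPENING is the opening in per cent of the stroke, from 0 (shut) to 100 (fully open), set as the call begins (- or left out, the last holds). The fingers move at their own pace and stop on an object; FORCE is the grip in N (left out, the last holds). Time passes only in rows, so rows that do not move let the fingers close. It gives the time, the measured TCP pose, the force, the opening and the grip force at its end, in the units of the state.
- read_state(): the state, without advancing time (a new reading comes with each control period).
- get_image(name): name is "side" or "top" or "wrist"; returns a dict with "image" (480x640x3 uint8, red, green, blue), "camera_matrix" (3x3 intrinsics, pixels), "rvec" (rotation vector, rad) and "tvec" (3), from world to camera coordinates, as OpenCV has them. Camera axes: x right, y down, z forward; pixel columns grow to the right and rows downward; lengths in mm; the calibration is good to about 2 mm. A picture is of the moment at which its call begins. There is no depth.
- finish_job(): hands the job in; it is judged then, once.
Trained networks look in a picture, given as the dict that the camera call returned (one of the last four; its "shot" number tells which), for a name from the list of things; names that differ only in an ending like _2 or _b are one class to them, and where a whole thing is asked for, a point or a joint stands for the part that bears it (a point fixed in the world has none). Each returns a list of dicts, best first, with "score" (0 to 1); they miss things now and then, are a little off and sometimes report something else, mostly with a low value. They report only what shows in the picture. A call takes as long as a camera call. They do not tell look-alikes from the thing itself.
- silhouettes(query, picture): "region" (480x640 bool, what is visible of it) and "box" ([left, top, right, bottom] in pixels, round what is visible of it).
- landmark_of(query, picture): "centre" ([column, row] in pixels: a listed point, or the origin of a listed thing).
The state is a dict: "time_s": time; "joint_positions": joint angles; "qd": joint speeds; "joint_efforts": joint torques, N m; "tcp_pos": TCP position; "tool_rot": TCP orientation; "wrist_force": force on the tool from outside, world axes, zero at the start; "torque": the same for the moment, N m; "opening": finger opening in mm; "grasp_force": force on a finger pad.
Only numpy, scipy, OpenCV 4.12 (cv2) and the standard library are available. Lean on these libraries where they do the work, as an engineer would, in place of code of your own. Each camera call takes 0.05 s, during which the arm holds its last target. There are 200 camera calls.

## Task

Two steel pails hang by their bails on hooks with sprung safety keepers. Take the wide pail off: press its keeper back with the bail, lift the bail out over the hook's tip, then set the pail down gently, upright and wholly on the round hotplate, and let go of it.

Things in the scene. Friction and masses are not known exactly. Their poses are not given: they have to be found in the camera images.
- pail_bail (a point): Middle of the top bar of the wide pail's rigid upright bail. Bar along y: 124 long, 8 wide, 10 high; pinch it from above 42 mm to either side of its middle, fingers closing along x. Legs at its ends, 8 square, stand on the pail: rim 95 mm, flat foot 165 mm below this point; 100 mm across rim, 85 foot; 0.3 kg. The unwanted pail on the other hook is slim, 60 mm across rim. z up.
- hook_seat (a point): Top of the wide pail's fixed hook arm (12 wide, 10 thick), under the bar, 185 mm above table. x: along the arm to its post (at 120, no taller); z up. Tip at x -14 to -22; from it a nose runs back over the bar to x +8, 18 to 26 mm above here. Push bar's middle to x +27 (12 to 45 will do), lift it to 48 above here, pass over the nose to x -85 with the pail's rim still below the arm: then clear.
- keeper (a joint): Sprung keeper of that hook: dark steel gate 22 mm wide, hinged 30 mm below the arm's top, upright behind the bar (front face 10 mm from the hook point towards the post, top 24 mm above the arm), closing the mouth under the nose. 0 = shut; grows to 1.0 rad as pushed towards the post (about 0.6 with the bar pushed 27 mm). Takes 2 to 5 N at the bar; springs shut by itself.
- plate_top (a point): Centre of the top of the round dark hotplate, 180 mm across, 65 mm above the table, on a 210 mm square steel appliance between the two hooks, cold; z up.
Things that resemble listed ones, but are neither listed nor needed, are in the scene too. Leave any orange or red look-alike of the part that bears pail_bail alone.

How it is judged:
By the outcome, as a careful person would: the job done as asked, in the order asked, and still so for the second after the job is handed in, with the robot touching nothing.
It also fails if it takes over 45 s, if anything falls off the work surface, if the arm or the gripper's body presses on something with over 40 N, if the wrist force passes 120 N, or if a joint passes its speed limit or range.

## Working session

There is one attempt and no reset: what is moved stays moved. The work goes in short steps, Python scripts to look and compute and a shell command to move; the robot and the scene stay as the last step left them, time stands still between calls to the robot, and variables do not carry over. Pictures are saved under pics/ and viewed, at most 10 in all, crops included, and the job is handed in when it is done.

```bash
mkdir -p pics
cat > h.py <<'E'
from rig import *
import numpy as np, cv2
def cam(d):
    R=cv2.Rodrigues(np.array(d["rvec"],float))[0]; t=np.array(d["tvec"],float).ravel(); return np.array(d["camera_matrix"],float),R,t
def ray(d,p):
    K,R,t=cam(d); v=R.T@np.linalg.inv(K)@np.array([p[0],p[1],1.]); return -R.T@t,v/np.linalg.norm(v)
def atz(d,p,z):
    o,v=ray(d,p); return o+v*(z-o[2])/v[2]
def tri(obs):
    A=np.zeros((3,3));b=np.zeros(3)
    for d,p in obs:
        o,v=ray(d,p);P=np.eye(3)-np.outer(v,v);A+=P;b+=P@o
    x=np.linalg.solve(A,b); return x
def proj(d,X):
    K,R,t=cam(d); p=K@(R@np.array(X,float)+t); return p[:2]/p[2]
def save(n,im): cv2.imwrite("pics/"+n,cv2.cvtColor(im,cv2.COLOR_RGB2BGR))
E
python3 - <<'E'
from h import *
s=read_state(); print(s['time_s'],s['tcp_pos'],s['tool_rot'],s.get('tip_reach'))
ims=[]
for n in("top","side"):
    d=get_image(n); ims.append(d["image"])
    for q in("pail_bail","hook_seat","plate_top","keeper"):
        print(n,q,[(np.round(r["centre"]),round(r["score"],2)) for r in landmark_of(q,d)])
    o,v=ray(d,(320,240)); print(o,v)
    save(n+"0.png",d["image"])
E
```

```text
0.0 [244.42882542 601.83767547 249.43614071] [-6.02139600e-01 -3.08314801e+00  2.48421110e-03] None
top pail_bail [(array([228., 262.]), 0.75), (array([221., 149.]), 0.72), (array([161., 315.]), 0.67)]
top hook_seat [(array([226., 264.]), 0.9)]
top plate_top [(array([348., 251.]), 0.85)]Traceback (most recent call last):
  File "<stdin>", line 7, in <module>
ValueError: it knows: hook_seat, pail_bail, plate_top
```

Run:
```python
from h import *
D={}
for n in("top","side"):
    d=get_image(n); D[n]=d
    for q,z in(("pail_bail",190),("hook_seat",185),("plate_top",65)):
        print(n,q,[(np.round(r["centre"]),round(r["score"],2),np.round(atz(d,r["centre"],z))) for r in landmark_of(q,d)])
    o,v=ray(d,(320,240)); print(o.round(),v.round(2))
    save(n+"0.png",d["image"])
```

```text
top pail_bail [(array([227., 265.]), 0.86, array([537., 265., 190.])), (array([157., 311.]), 0.71, array([436., 409., 190.])), (array([218., 146.]), 0.65, array([797., 296., 190.]))]
top hook_seat [(array([226., 263.]), 0.63, array([541., 268., 185.]))]
top plate_top [(array([346., 250.]), 0.65, array([587.,   6.,  65.]))]
[ 479.   83. 1293.] [ 0.1  -0.01 -0.99]
side pail_bail [(array([249., 182.]), 0.9, array([537., 280., 190.])), (array([187., 168.]), 0.72, array([425., 380., 190.])), (array([352., 156.]), 0.66, array([783., 273., 190.]))]
side hook_seat [(array([253., 185.]), 0.59, array([542., 274., 185.]))]
side plate_top [(array([324., 307.]), 0.61, array([588., -11.,  65.]))]
[ 289. -657. 1007.] [ 0.28  0.63 -0.72]
```

View pics/top0.png

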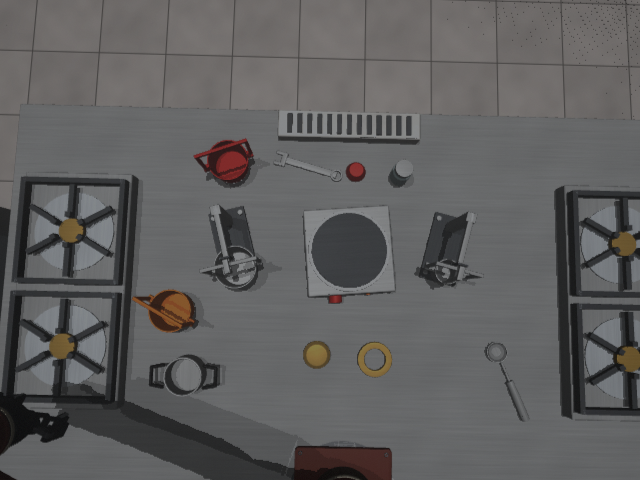

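View pics/side0.png

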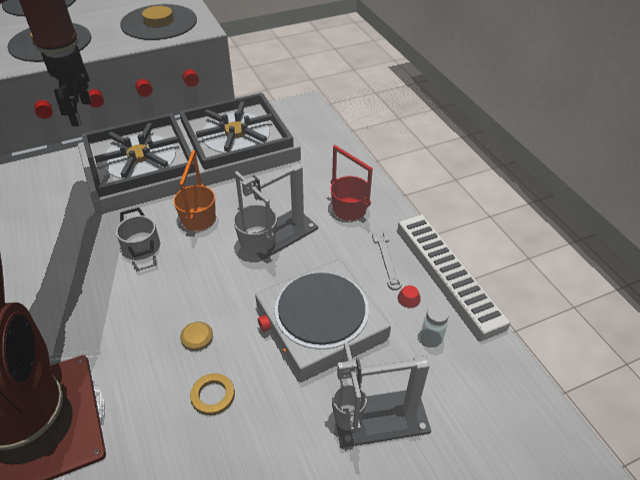

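Candidates: grey pail on the left hook (top 227,265; side 249,182), grey pail on the right hook (top 450,270; side 348,400), orange (top 165,310) and red (top 225,160) look-alikes. The left grey pail is visibly the wide one; I'll confirm it in an enlarged crop.

Run:
```python
from h import *
a=cv2.imread("pics/top0.png")[195:295,185:285]; b=cv2.imread("pics/side0.png")[155:255,225:325]
c=np.hstack([cv2.resize(x,(400,400),interpolation=cv2.INTER_CUBIC) for x in(a,b)])
a=cv2.imread("pics/top0.png")[205:295,400:500]; b=cv2.imread("pics/side0.png")[345:445,310:410]
e=np.hstack([cv2.resize(x,(200,200)) for x in(a,b)]); f=np.zeros((200,800,3),np.uint8); f[:,:400]=e
cv2.imwrite("pics/crop1.png",np.vstack([c,f]))
```

```text
(no output)
```

View pics/crop1.png

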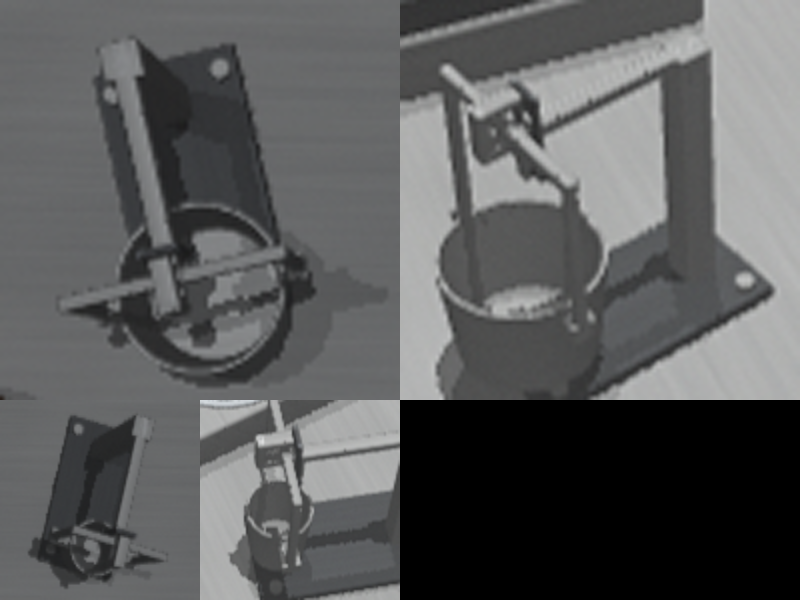

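The crop shows the left pail's rim nearly as wide as its bail (wide pail); the right one is much smaller, so it is the slim one. Bar ends: top (200,271)/(256,258), side (236,173)/(268,201); post top (215,206).

Run:
```python
from h import *
t=get_image("top");s=get_image("side")
a=tri([(t,(200.3,270.7)),(s,(236.3,173.3))]);b=tri([(t,(255.7,258.2)),(s,(268,201.2))])
p=tri([(t,(215.5,206)),(s,(297.5,167.5))])
print(a,b,np.linalg.norm(a-b),p)
m=(a+b)/2; print("mid",m,"bar ang",np.degrees(np.arctan2(*(a-b)[1::-1])),"arm ang",np.degrees(np.arctan2(*(p-m)[1::-1])),np.linalg.norm((p-m)[:2]))
def tl(q):
    T=[r for r in landmark_of(q,t)];S=[r for r in landmark_of(q,s)]
    return T,S
for q,z in(("pail_bail",190),("hook_seat",185),("plate_top",65)):
    T,S=tl(q)
    print(q,tri([(t,T[0]["centre"]),(s,S[0]["centre"])]))
# plate from silhouettes: dark disc
r=silhouettes("plate_top",t); print(len(r),[ (x['box'],x['score']) for x in r])
print(atz(t,(349,251.5),65),atz(s,(322,308),65))
st=read_state();print(cv2.Rodrigues(np.array(st['tool_rot']))[0].round(3),st['time_s'],st['opening'],st['joint_positions'])
```

```text
[521.84934703 323.02568431 187.3558997 ] [552.38730743 205.25966138 190.53776778] 121.70261898590081 [661.94915508 299.82576429 176.43676624]
mid [537.11832723 264.14267284 188.94683374] bar ang 104.53720333158009 arm ang 15.952669209619618 129.83073054960224
pail_bail [564.31541197 234.27290724 374.66105523]
hook_seat [542.1334539  271.99427369 181.85505506]
plate_top [587.7286528   -4.03304743  57.51132723]
1 [([301.2, 207.0, 392.5, 302.9], 0.92)]
[581.96836772  -2.66696177  65.        ] [582.09497378 -11.04102532  65.        ]
[[-0.927  0.376 -0.   ]
 [ 0.376  0.927 -0.   ]
 [-0.    -0.    -1.   ]] 1.05 85.26851042801844 [-1.28421551  0.33319704  0.03990627  1.46539829 -0.01338885  1.34331958
 -0.05847703]
```

```bash
python3 -m handwheel '[[0,0,-4,8.5],[0,0,-4,8.5],[0,0,-4,8.5],[0,0,0,8.5],[0,0,0,8.5]]' 100 60; python3 -m handwheel '[[0,0,0,5.2],[0,0,0,5.2],[0,0,0,0]]'
cat >> h.py <<'E'
def rel(target):
    s=read_state();R=cv2.Rodrigues(np.array(s['tool_rot']))[0]
    print("t",s['time_s'],"tcp",np.round(s['tcp_pos'],1),"yaw y",round(float(np.degrees(np.arctan2(R[1,1],R[0,1]))),1),"shift tool",np.round(R.T@(np.array(target)-s['tcp_pos']),1))
E
python3 -c "
from h import *
rel((548,224,265))"
```

```text
time_s: 1.55
tcp_pos: [244.6, 602.3, 262.5]
tool_rot: [-1.687, -2.65, -0.0]
wrist_force: [0.2, -1.3, -0.2]
opening: 85.5
grasp_force: 0.0
time_s: 1.85
tcp_pos: [244.5, 602.2, 262.3]
tool_rot: [1.914, 2.491, -0.0]
wrist_force: [1.2, 0.2, 0.2]
opening: 85.2
grasp_force: 0.0
t 1.85 tcp [244.5 602.2 262.3] yaw y 14.9 shift tool [-443.6  195.9   -2.7]
```

```bash
python3 -m handwheel '[[-37,16.3,0,0],[-37,16.3,0,0],[-37,16.3,0,0],[-37,16.3,0,0],[-37,16.3,0,0]]'|tail -5; python3 -m handwheel '[[-37,16.3,0,0],[-37,16.3,0,0],[-37,16.3,0,0],[-37,16.3,0,0],[-37,16.3,0,0]]'|tail -5;python3 -m handwheel '[[-37,16.3,0,0],[-37,16.3,0,0],[0,0,0,0]]'
python3 - <<'E'
from h import *
rel((548,224,190))
d=get_image("wrist"); save("w1.png",d["image"])
for q in("pail_bail","hook_seat"): print(q,[(np.round(r["centre"]),round(r["score"],2),atz(d,r["centre"],190)) for r in landmark_of(q,d)])
u=np.array([.966,.259,0]);v=np.array([-.259,.966,0]);m=np.array([537,265,190])
for k in(-62,-42,0,62): print(k,proj(d,m+k*v))
E
```

```text
tcp_pos: [372.1, 443.2, 262.5]
tool_rot: [-1.909, -2.495, -0.001]
wrist_force: [0.4, -0.0, 0.1]
opening: 85.4
grasp_force: 0.0
tcp_pos: [498.6, 285.6, 262.6]
tool_rot: [1.909, 2.495, 0.001]
wrist_force: [0.5, 1.3, -0.7]
opening: 85.6
grasp_force: 0.0
time_s: 3.15
tcp_pos: [551.7, 217.5, 262.7]
tool_rot: [1.918, 2.484, -0.001]
wrist_force: [0.8, 0.1, 0.1]
opening: 85.6
grasp_force: 0.0
t 3.15 tcp [551.7 217.5 262.7] yaw y 14.7 shift tool [ 7.5 -2.  72.6]
pail_bail [(array([318., 179.]), 0.96, array([537.35736245, 263.59642162, 190.        ]))]
hook_seat [(array([319., 170.]), 0.75, array([537.00486159, 268.20212635, 190.        ]))]
-62 [318.85484635 287.98607085]
-42 [318.53836596 254.19628455]
0 [317.80920385 176.34554485]
62 [316.53858323  40.68469023]
```

View pics/w1.png

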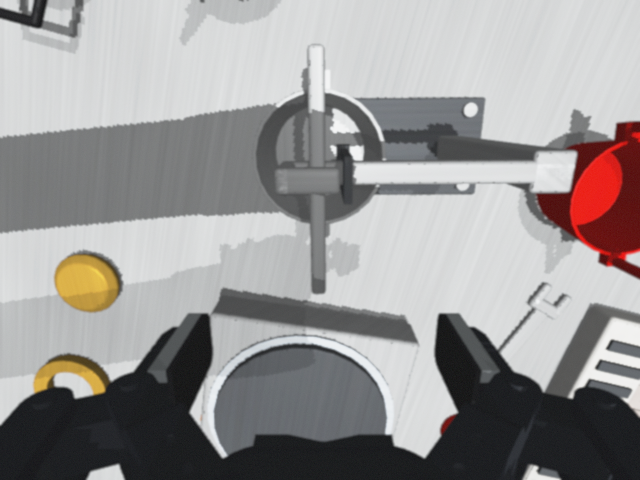

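The wrist view shows the bar running from (316,45) to (319,291), matching the projected estimate, with nose/hook at (310,180) and arm to the right. Descend and grip.

```bash
python3 -m handwheel '[[7.5,-2,15,0],[0,0,15,0],[0,0,15,0],[0,0,15,0],[0,0,13,0]]'; python3 -m handwheel '[[0,0,0,0],[0,0,0,0],[0,0,0,0],[0,0,0,0],[0,0,0,0]]' 0 80;python3 -m handwheel '[[0,0,0,0],[0,0,0,0],[0,0,0,0],[0,0,0,0]]'
```

```text
time_s: 3.8
tcp_pos: [544.0, 230.5, 187.4]
tool_rot: [-1.912, -2.492, 0.002]
wrist_force: [0.6, 0.7, -0.4]
opening: 85.4
grasp_force: 0.0
time_s: 4.3
tcp_pos: [544.8, 230.7, 189.9]
tool_rot: [1.913, 2.492, 0.001]
wrist_force: [-0.3, -0.5, 0.6]
opening: 12.6
grasp_force: 0.0
time_s: 4.7
tcp_pos: [544.9, 230.7, 189.7]
tool_rot: [1.913, 2.492, 0.001]
wrist_force: [2.4, 0.4, 3.5]
opening: 6.5
grasp_force: 78.2
```

```bash
python3 -m handwheel '[[0,0,-2,0],[0,0,-2,0],[0,0,0,0],[0,0,0,0]]'; python3 -m handwheel '[[0,6,0,0],[0,6,0,0],[0,6,0,0],[0,6,0,0],[0,4,0,0]]'; python3 -m handwheel '[[0,0,0,0],[0,0,0,0]]'
python3 - <<'E'
from h import *
d=get_image("wrist"); print(read_state()['tcp_pos'])
e=get_image("side"); w=cv2.resize(d["image"],(400,300)); s=cv2.resize(e["image"][130:265,210:390],(400,300),interpolation=cv2.INTER_CUBIC)
save("g1.png",np.hstack([w,s]))
E
```

```text
time_s: 5.1
tcp_pos: [544.2, 230.5, 192.8]
tool_rot: [-1.912, -2.492, 0.002]
wrist_force: [-1.0, 0.3, -3.4]
opening: 6.2
grasp_force: 77.9
time_s: 5.6
tcp_pos: [571.7, 237.9, 192.8]
tool_rot: [-1.912, -2.492, 0.002]
wrist_force: [-4.5, -1.1, -4.1]
opening: 5.8
grasp_force: 78.1
time_s: 5.8
tcp_pos: [571.6, 237.9, 193.3]
tool_rot: [-1.913, -2.492, 0.0]
wrist_force: [-3.1, -0.9, -2.8]
opening: 6.2
grasp_force: 78.2
[571.52350587 237.86322219 193.39187213]
```

View pics/g1.png

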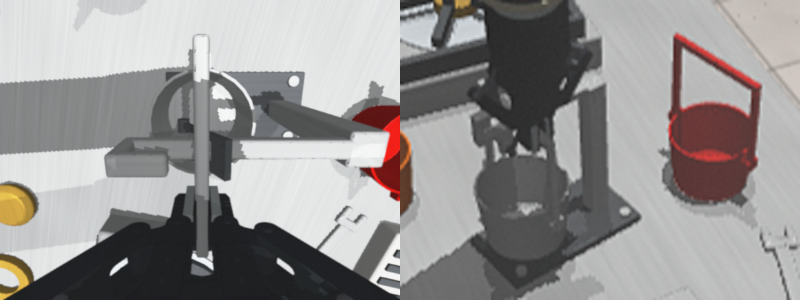

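The bar is between the pads at wrist-crop (202,195), clear behind the nose (135,155) with the keeper pressed back (222,155). Lift and pass over the nose.

```bash
python3 -m handwheel '[[0,0,-9,0],[0,0,-9,0],[0,0,-9,0],[0,0,-9,0],[0,0,-7,0]]'; python3 -m handwheel '[[0,0,0,0],[0,-14,0,0],[0,-18,0,0],[0,-18,0,0],[0,-18,0,0]]';  python3 -m handwheel '[[0,-18,0,0],[0,-18,0,0],[0,-12,0,0],[0,0,0,0],[0,0,0,0]]'
python3 - <<'E'
from h import *
t=get_image("top");s=get_image("side"); w=get_image("wrist")
save("c1.png",np.hstack([cv2.resize(x["image"],(400,300)) for x in(w,s)]))
for d in(t,s,w): print([(np.round(r["centre"]),round(r["score"],2),atz(d,r["centre"],65).round(1)) for r in landmark_of("plate_top",d)])
# dark disc by ellipse in top
for d in (t,w):
  r=silhouettes("plate_top",d)
  if r:
    g=cv2.cvtColor(d["image"],cv2.COLOR_RGB2GRAY); l,tp,rr,b=map(int,r[0]["box"])
    m=(r[0]["region"]&(g<110)).astype(np.uint8); c=max(cv2.findContours(m,0,1)[0],key=cv2.contourArea)
    e=cv2.fitEllipse(cv2.convexHull(c)); print("ell",e,atz(d,e[0],65),r[0]["box"])
E
```

```text
time_s: 6.4
tcp_pos: [572.2, 238.0, 237.9]
tool_rot: [1.912, 2.491, 0.003]
wrist_force: [-0.4, -0.5, -3.1]
opening: 6.4
grasp_force: 78.3
time_s: 6.9
tcp_pos: [505.2, 220.0, 236.0]
tool_rot: [1.913, 2.492, -0.001]
wrist_force: [-0.5, -0.5, -3.1]
opening: 6.4
grasp_force: 78.3
time_s: 7.4
tcp_pos: [460.0, 208.1, 236.6]
tool_rot: [1.912, 2.492, 0.002]
wrist_force: [0.5, 0.3, -3.8]
opening: 6.1
grasp_force: 78.3
[(array([346., 249.]), 0.62, array([588. ,   4.6,  65. ]))]
[(array([324., 306.]), 0.79, array([588.3,  -6.8,  65. ]))]
[]
ell ((348.7633361816406, 250.12539672851562), (75.1476821899414, 75.25457763671875), 127.99238586425781) [585.2458754   -2.04985627  65.        ] [303.1, 205.3, 394.2, 304.3]
ell ((439.6246032714844, 350.1768798828125), (25.967723846435547, 161.43081665039062), 100.31731414794922) [590.63810842 121.77569966  65.        ] [302.9, 332.5, 515.1, 438.4]
```

View pics/c1.png

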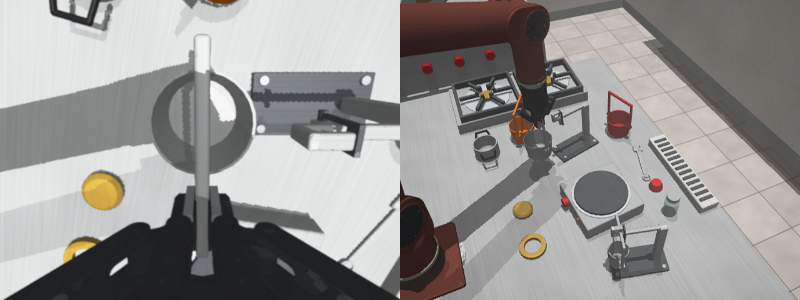

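The pail is free in front of the hook (rim at (203,120), hook tip at (292,135)), hanging straight. Plate centre ≈ (585,-4). Carry it away sideways, rising.

```bash
python3 -m handwheel '[[-12,0,-6,0],[-20,0,-10,0],[-25,0,-10,0],[-25,0,-8,0],[-25,5,0,0]]'|head -2; python3 -m handwheel '[[-25,10,0,0],[-25,10,0,0],[-25,10,0,0],[-25,10,0,0],[-25,10,0,0]]'|head -2;  python3 -m handwheel '[[-20,7,0,0],[-12,3,0,0],[-8,1,0,0],[0,0,0,0],[0,0,0,0]]'
python3 - <<'E'
from h import *
rel((594,-38,232))
t=get_image("top");s=get_image("side"); w=get_image("wrist")
save("p1.png",np.hstack([cv2.resize(w["image"],(400,300)),cv2.resize(s["image"][150:420,200:440],(400,300))]))
E
```

```text
time_s: 8.3
tcp_pos: [492.7, 103.8, 272.1]
time_s: 8.8
tcp_pos: [573.3, -4.0, 271.0]
time_s: 9.3
tcp_pos: [593.3, -37.1, 270.4]
tool_rot: [-1.911, -2.492, -0.0]
wrist_force: [-0.5, -0.0, -3.7]
opening: 6.7
grasp_force: 78.3
t 9.3 tcp [593.3 -37.1 270.4] yaw y 15.0 shift tool [-1.1  0.4 38.4]
```

View pics/p1.png

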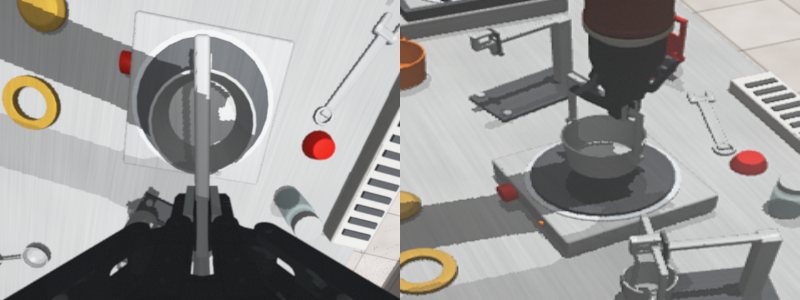

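The pail hangs over the plate, centred in both views. Lower gently.

```bash
python3 -m handwheel '[[0,0,8,0],[0,0,10,0],[0,0,10,0],[0,0,6,0],[0,0,2,0]]'; python3 -m handwheel '[[0,0,1,0],[0,0,1,0],[0,0,1,0],[0,0,0,0]]'
```

```text
time_s: 9.95
tcp_pos: [593.1, -37.7, 233.1]
tool_rot: [-1.912, -2.491, 0.002]
wrist_force: [-0.8, 0.0, -3.9]
opening: 6.5
grasp_force: 78.3
time_s: 10.35
tcp_pos: [593.7, -37.8, 231.4]
tool_rot: [1.913, 2.492, 0.0]
wrist_force: [-0.6, 0.1, -3.2]
opening: 6.7
grasp_force: 78.3
```

```bash
python3 -m handwheel '[[0,0,0.7,0],[0,0,0,0],[0,0,0,0]]'|sed -n '2p;4p'; python3 -m handwheel '[[0,0,0.7,0],[0,0,0,0],[0,0,0,0]]'|sed -n '2p;4p'
```

```text
tcp_pos: [593.7, -37.8, 230.7]
wrist_force: [-0.4, 1.2, -3.6]
tcp_pos: [594.0, -38.0, 230.3]
wrist_force: [0.5, -1.2, -0.5]
```

```bash
python3 -m handwheel '[[0,0,0.5,0],[0,0,0,0],[0,0,0,0]]'|sed -n '2p;4p'; python3 -m handwheel '[[0,0,0,0],[0,0,0,0],[0,0,0,0]]' 20 20; python3 -m handwheel '[[0,0,0,0],[0,0,0,0],[0,0,0,0],[0,0,0,0]]' 60
python3 - <<'E'
from h import *
s=get_image("side"); w=get_image("wrist")
save("r1.png",np.hstack([cv2.resize(w["image"],(400,300)),cv2.resize(s["image"][150:420,200:440],(400,300))]))
E
```

```text
tcp_pos: [594.1, -38.1, 230.2]
wrist_force: [0.1, -1.1, 5.7]
time_s: 11.55
tcp_pos: [593.5, -37.5, 229.2]
tool_rot: [-1.912, -2.492, 0.0]
wrist_force: [-0.5, 0.5, -0.1]
opening: 17.3
grasp_force: 0.0
time_s: 11.95
tcp_pos: [593.6, -37.8, 229.4]
tool_rot: [-1.913, -2.492, 0.0]
wrist_force: [-0.1, -0.6, 0.1]
opening: 51.6
grasp_force: 0.0
```

View pics/r1.png

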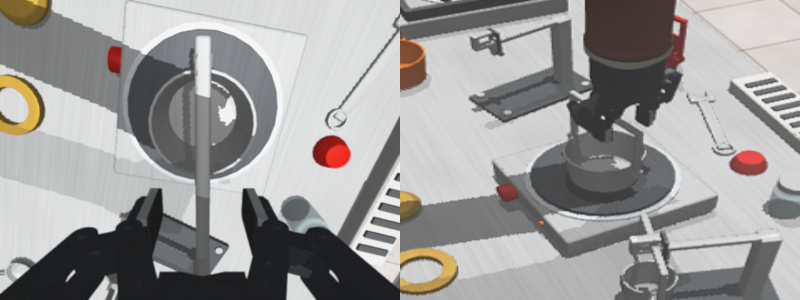

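The pail stands upright and centred on the plate, with the fingers clear on both sides of the bar. Withdraw straight up.

```bash
python3 -m handwheel '[[0,0,-6,0],[0,0,-14,0],[0,0,-25,0],[0,0,-25,0],[0,0,-25,0]]'; python3 -m handwheel '[[0,0,-20,0],[0,0,0,0],[0,0,0,0],[0,0,0,0]]'
python3 - <<'E'
from h import *
s=get_image("side"); w=get_image("top")
save("f1.png",np.hstack([cv2.resize(w["image"][180:330,180:480],(400,300)),cv2.resize(s["image"][150:420,200:440],(400,300))]))
E
```

```text
time_s: 12.55
tcp_pos: [593.7, -38.0, 326.8]
tool_rot: [1.912, 2.491, 0.001]
wrist_force: [1.1, -0.3, -0.5]
opening: 51.3
grasp_force: 0.0
time_s: 12.95
tcp_pos: [593.3, -37.7, 343.9]
tool_rot: [-1.912, -2.492, 0.001]
wrist_force: [0.0, 0.9, -0.4]
opening: 51.1
grasp_force: 0.0
```

View pics/f1.png

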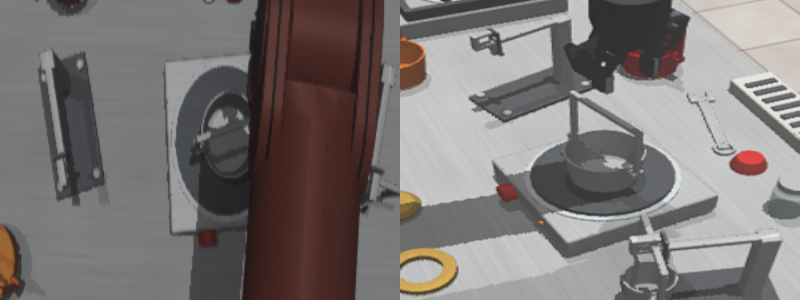

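The pail stands upright, wholly on the plate, and the gripper is clear above it.

```bash
python3 -c "
from rig import *
print(finish_job())"
```

```text
the job is handed in; nothing more can be done
None
```

The wide pail is off its hook and standing upright, wholly on the hotplate; the gripper let go and was clear above it when I handed the job in at about 13 s (no verdict came back).

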